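# Balance the centrifuge rotor

### The arm

A 6-joint arm with a two-finger parallel gripper is mounted at the origin on a cart in front of the work surface, level with it; the furniture and walls round the work are solid. World frame = base frame: x ahead of the robot, y to its left, z up, the work surface at z = 0. Lengths are in m, angles in rad, forces in N, time in s.
With the tool pointing down it reaches from about 0.35 to 0.975 m from the base axis. Payload 4.9 kg.
Tool frame: the origin (TCP) lies between the finger pads; the fingertips stand 14 mm ahead of it and the grasp point (between the pads) lies 5 mm behind it (manip.tcp_to_tips is the distance from the TCP to the fingertips, in m); z points along the fingers, y is the line along which they close (so a half turn about z gives the same grasp; the last joint's range is limited). The gripper opens to 85 mm and grips with 20 to 120 N. Pads are 22 mm wide; open, the fingers measure 114 mm over their backs; the gripper's body (76 mm by 85 mm) begins 54 mm behind the grasp point. The pads swing forward as they close: fully open they stand 13 mm farther back than shut.
Start: joints at [-1.396, 0.053, 1.613, -0, 1.476, -0.119], TCP at [0.181, -0.598, 0.245] pointing down, gripper open.
Joint ranges: [-3.01, 3.01], [-1.01, 2.22], [0.06, 2.58], [-1.02, 4.17], [0.09, 2.62], [-3.14, 3.14]. Speed limits (rad/s): [2.57, 2.57, 3.14, 3.14, 3.14, 3.14].

### API

Orientations are given as a unit quaternion [w, x, y, z].
In Python, from plant import manip gives the robot as it stands.
- The arm moves only by the tool servo_tool, never from a script. Its argument "moves" is a list that holds one entry, the list of rows, each a list of 7 numbers: the shift along the tool's x, y, z in mm, then the turn, a rotation vector about the tool's x, y, z in degrees, then the finger opening in mm, from 0 to 85.4. In form: [[[x, y, z, ax, ay, az, fingers], ...]]. A call has 1 to 12 rows; each row shifts and turns the commanded pose from where the row before left it, along the tool's axes as they then stand; what a row does not reach is not made up. A row lasts 1/8 s, in which the tool goes at most 62.5 mm and 10.7 degrees, less where a joint would pass 70% of its speed; a pose out of reach is approached as far as the arm can. A call with a gripper value outside its range is refused whole. The fingers move at their own pace and stop on an object; the grip force is fixed at half the most. Time passes only in rows, so rows that do not move let the fingers close. It gives the time, the measured TCP pose, the force, the opening and the grip force at its end, in the units of the state.
- manip.state(): the state, without advancing time (a new reading comes with each control period).
- manip.grab_frame(name): name is "side" or "top"; returns a dict with "image" (384x512x3 uint8, blue, green, red), "mtx" (3x3 intrinsics, pixels), "dist_coeffs" ([k1, k2, p1, p2, k3] as OpenCV has them; the pictures are not rectified), "eye" and "rotation" of the camera in the world. Camera axes: x right, y down, z forward; pixel columns grow to the right and rows downward; lengths in m; the calibration is good to about 2 mm. A picture is of the moment at which its call begins. There is no depth.
- manip.job_done(): hands the job in; it is judged then, once.
The state is a dict: "time": time; "joint_pos": joint angles; "joint_vel": joint speeds; "joint_efforts": joint torques, N m; "tool_pos": TCP position; "tool_rot": TCP orientation; "contact_force": force on the tool from outside, world axes, zero at the start; "ft_torque": the same for the moment, N m; "gripper_width": opening from 0.0 (shut) to 1.0 (fully open); "grasp_force": force on a finger pad.
Only numpy, scipy, OpenCV 4.12 (cv2) and the standard library are available. Lean on these libraries where they do the work, as an engineer would, in place of code of your own. Each camera call takes 0.05 s, during which the arm holds its last target. There are 200 camera calls.

### The job

Balance the centrifuge rotor: three sample tubes already stand in it, each with a different shape of cap. Take the three balance tubes from the blue rack and put each one in the hole straight across the middle of the rotor from the sample tube that has the same cap, lowering it to the bottom of the hole, not dropping it, and keeping it upright. Leave the sample tubes in their holes, and do not push the beaker or the timer about.

Things in the scene. Friction and masses are not known exactly. Their poses are not given: they have to be found in the camera images.
- rotor: Centrifuge rotor on its stand, a fixed grey metal drum 205 mm across. Origin: its axis at the worktop; z up; flat top at z 60 mm, dark nut in the middle, 31 mm across, to z 72. Six upright holes, 28 mm wide, 44 deep (floor at z 16), bevelled, on a circle of radius 76 mm at 0, 60, .. 300 degrees from its x towards its y. At the start samples stand at 0, 120, 240; the other holes are empty.
- rack: Blue tube rack, fixed, 56 x 240 mm, 50 mm high. Origin: centre of the underside; z up. Four holes 29 mm wide in a row along its y axis at -93, -31, +31, +93 mm; the foot of a tube in it is at z 8 mm. The balance tubes stand at -93, -31 and +31 mm in any order.
- sample_flat: Sample tube, stands in the rotor and stays there. Loose tube, 60 g, pale body 25 mm across, lowest 14 mm tapered to a flat foot 13 mm across. Origin: centre of the foot; z up. Cap: a broad flat ribbed disc 33 mm across, z 70 to 90 mm.
- sample_knob: Sample tube, stands in the rotor and stays there. Loose tube, 60 g, pale body 25 mm across, lowest 14 mm tapered to a flat foot 13 mm across. Origin: centre of the foot; z up. Cap: collar 28 mm across, z 70 to 84 mm, and in its middle a slim round upright handle 13 mm across, z 84 to 112 mm.
- sample_bar: Sample tube, stands in the rotor and stays there. Loose tube, 60 g, pale body 25 mm across, lowest 14 mm tapered to a flat foot 13 mm across. Origin: centre of the foot; z up. Cap: collar 28 mm across, z 70 to 84 mm, and across it an upright finger bar, 36 mm along the tube's x, 10 mm thick along its y, z 84 to 106 mm.
- balance_flat: Balance tube, at the start in the rack; same as sample_flat. Loose tube, 60 g, pale body 25 mm across, lowest 14 mm tapered to a flat foot 13 mm across. Origin: centre of the foot; z up. Cap: a broad flat ribbed disc 33 mm across, z 70 to 90 mm.
- balance_knob: Balance tube, at the start in the rack; same as sample_knob. Loose tube, 60 g, pale body 25 mm across, lowest 14 mm tapered to a flat foot 13 mm across. Origin: centre of the foot; z up. Cap: collar 28 mm across, z 70 to 84 mm, and in its middle a slim round upright handle 13 mm across, z 84 to 112 mm.
- balance_bar: Balance tube, at the start in the rack; same as sample_bar. Loose tube, 60 g, pale body 25 mm across, lowest 14 mm tapered to a flat foot 13 mm across. Origin: centre of the foot; z up. Cap: collar 28 mm across, z 70 to 84 mm, and across it an upright finger bar, 36 mm along the tube's x, 10 mm thick along its y, z 84 to 106 mm.
- beaker: Small glass beaker with yellowish contents, 59 x 66 mm, 72 mm high, a bystander on the worktop. Origin: centre of its underside.
- timer: Pale wedge-shaped laboratory timer, 89 x 62 mm, 30 mm high, a bystander on the worktop. Origin: centre of its underside.
Things that resemble listed ones, but are neither listed nor needed, are in the scene too. Leave any yellow look-alike of the balance_bar alone. Leave any pink look-alike of the balance_knob alone.

How it is judged:
At the end, for the whole second after the job is handed in: Each balance tube stands in the rotor hole diametrically opposite the sample tube with the same cap: both within 8 mm of the middle of their holes, feet within 6 mm of the hole's floor, within 0.12 rad of upright, all six tubes at rest (under 0.02 m/s) (((x of sample_flat in the frame of rotor between 0.068 and 0.084 m and y of sample_flat in the frame of rotor between -0.008 and 0.008 m and x of balance_flat in the frame of rotor between -0.084 and -0.068 m and y of balance_flat in the frame of rotor between -0.008 and 0.008 m) or (x of sample_flat in the frame of rotor between -0.046 and -0.03 m and y of sample_flat in the frame of rotor between 0.0578 and 0.0738 m and x of balance_flat in the frame of rotor between 0.03 and 0.046 m and y of balance_flat in the frame of rotor between -0.0738 and -0.0578 m) or (x of sample_flat in the frame of rotor between -0.046 and -0.03 m and y of sample_flat in the frame of rotor between -0.0738 and -0.0578 m and x of balance_flat in the frame of rotor between 0.03 and 0.046 m and y of balance_flat in the frame of rotor between 0.0578 and 0.0738 m)) and z of balance_flat in the frame of rotor between 0.01 and 0.022 m and angle between each of balance_flat, sample_flat, balance_knob, sample_knob, balance_bar, sample_bar's own z axis and vertical below 0.12 rad and linear speed of each of balance_flat, sample_flat, balance_knob, sample_knob, balance_bar, sample_bar below 0.02 m/s and z of sample_flat in the frame of rotor between 0.01 and 0.022 m and ((x of sample_knob in the frame of rotor between 0.068 and 0.084 m and y of sample_knob in the frame of rotor between -0.008 and 0.008 m and x of balance_knob in the frame of rotor between -0.084 and -0.068 m and y of balance_knob in the frame of rotor between -0.008 and 0.008 m) or (x of sample_knob in the frame of rotor between -0.046 and -0.03 m and y of sample_knob in the frame of rotor between 0.0578 and 0.0738 m and x of balance_knob in the frame of rotor between 0.03 and 0.046 m and y of balance_knob in the frame of rotor between -0.0738 and -0.0578 m) or (x of sample_knob in the frame of rotor between -0.046 and -0.03 m and y of sample_knob in the frame of rotor between -0.0738 and -0.0578 m and x of balance_knob in the frame of rotor between 0.03 and 0.046 m and y of balance_knob in the frame of rotor between 0.0578 and 0.0738 m)) and z of balance_knob in the frame of rotor between 0.01 and 0.022 m and z of sample_knob in the frame of rotor between 0.01 and 0.022 m and ((x of sample_bar in the frame of rotor between 0.068 and 0.084 m and y of sample_bar in the frame of rotor between -0.008 and 0.008 m and x of balance_bar in the frame of rotor between -0.084 and -0.068 m and y of balance_bar in the frame of rotor between -0.008 and 0.008 m) or (x of sample_bar in the frame of rotor between -0.046 and -0.03 m and y of sample_bar in the frame of rotor between 0.0578 and 0.0738 m and x of balance_bar in the frame of rotor between 0.03 and 0.046 m and y of balance_bar in the frame of rotor between -0.0738 and -0.0578 m) or (x of sample_bar in the frame of rotor between -0.046 and -0.03 m and y of sample_bar in the frame of rotor between -0.0738 and -0.0578 m and x of balance_bar in the frame of rotor between 0.03 and 0.046 m and y of balance_bar in the frame of rotor between 0.0578 and 0.0738 m)) and z of balance_bar in the frame of rotor between 0.01 and 0.022 m and z of sample_bar in the frame of rotor between 0.01 and 0.022 m); the robot touches nothing.
It fails at once if a sample tube is pulled up out of its hole by more than 12 mm or pushed over by more than 0.4 rad (z of any of sample_flat, sample_knob, sample_bar in the frame of rotor above 0.028 m or angle between any of sample_flat, sample_knob, sample_bar's own z axis and vertical above 0.4 rad).
It fails at once if a balance tube is tipped by more than 0.7 rad (angle between any of balance_flat, balance_knob, balance_bar's own z axis and vertical above 0.7 rad).
It fails at once if a balance tube, let go, falls faster than 0.7 m/s (a drop of 25 mm) ((contact force between balance_flat and the fingers below 0.05 N and linear speed of balance_flat above 0.7 m/s) or (contact force between balance_knob and the fingers below 0.05 N and linear speed of balance_knob above 0.7 m/s) or (contact force between balance_bar and the fingers below 0.05 N and linear speed of balance_bar above 0.7 m/s)).
It fails at once if the beaker or the timer is shifted by more than 20 mm (distance of any of beaker, timer from where it was at the start of the episode above 0.02 m).
It also fails if it takes over 83 s, if anything falls off the work surface, if the arm or the gripper's body presses on something with over 40 N, if the wrist force passes 120 N, or if a joint passes its speed limit or range.

## Working session

There is one attempt and no reset: what is moved stays moved. The work goes in short steps, Python scripts to look and compute and a tool call to move; the robot and the scene stay as the last step left them, time stands still between calls to the robot, and variables do not carry over. Pictures are saved under pics/ and viewed, at most 16 in all, crops included, and the job is handed in when it is done.

Besides the shell and the picture viewer there is one more tool, called after ">>>" as name(argument=value, ...) on one line, values as JSON. servo_tool: Moves the arm, as the interface text tells. Its arguments: {"type":"object","properties":{"moves":{"type":"array"}},"required":["moves"]}

```bash
mkdir -p pics; ls; cat > h.py <<'E'
import numpy as np, cv2
from plant import manip
def ray(f,u,v):
    p=cv2.undistortPoints(np.array([[[u,v]]],float),np.array(f["mtx"]),np.array(f["dist_coeffs"]))[0,0]
    return np.array(f["eye"],float),np.array(f["rotation"])@[p[0],p[1],1]
def onz(f,u,v,z):
    e,d=ray(f,u,v); return (e+d*(z-e[2])/d[2]).round(4)
def proj(f,P):
    R=np.array(f["rotation"]).T
    return cv2.projectPoints(np.array(P,float).reshape(-1,1,3),cv2.Rodrigues(R)[0],-R@np.array(f["eye"],float),np.array(f["mtx"]),np.array(f["dist_coeffs"]))[0][:,0]
E
python3 - <<'E'
from h import *
for n in("top","side"):
    f=manip.grab_frame(n); cv2.imwrite(f"pics/{n}0.png",f["image"]); print(n,f["eye"],np.array(f["rotation"]).round(3).tolist(),np.array(f["mtx"]).round(1).tolist())
    np.save(f"{n}0.npy",f,allow_pickle=True)
print(manip.state())
E
```

```text
pics
top [ 0.26358411 -0.0280689   1.43751923] [-0.062, 0.712, -0.697, 0.054] [[479.7, 0.0, 253.2], [0.0, 479.7, 194.5], [0.0, 0.0, 1.0]]
side [0.38033639 0.94968967 0.67120333] [0.034, -0.063, 0.873, -0.482] [[443.9, 0.0, 248.1], [0.0, 443.9, 193.3], [0.0, 0.0, 1.0]]
{'time': 0.1, 'joint_pos': array([-1.39604242e+00,  5.32966478e-02,  1.61416065e+00,  1.49029041e-05,
        1.47601760e+00, -1.19004401e-01]), 'joint_vel': array([-0.00109529, -0.00145801, -0.00243165,  0.00141863, -0.00123257,
       -0.00123141]), 'joint_efforts': array([-6.78336892e-04, -3.94907570e+01, -3.71363068e+01, -1.68592978e-04,
        3.90407309e-03,  1.14948963e-05]), 'tool_pos': array([ 0.18087614, -0.59768709,  0.24417998]), 'tool_rot': array([-9.40964668e-04,  9.89232301e-01,  1.46350840e-01, -1.88157302e-05]), 'contact_force': array([ 0.3245196 ,  0.32474112, -0.08490869]), 'ft_torque': array([-0.0169357 ,  0.00334266, -0.02386454]), 'grasp_force': 0.0, 'gripper_width': 0.9973267197399662}
```

View pics/top0.png

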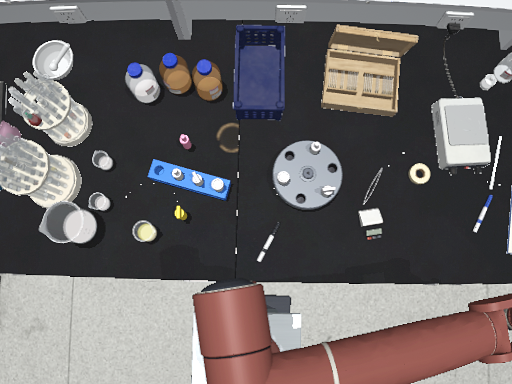

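View pics/side0.png

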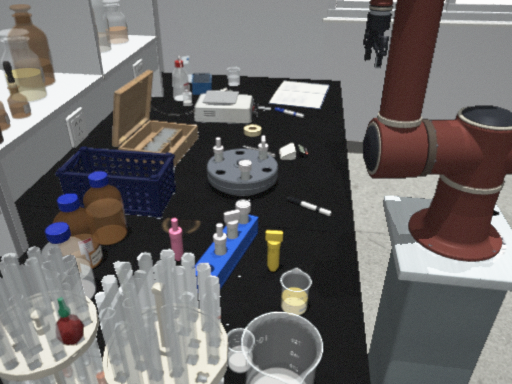

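The top view shows the rotor at (307,173) with samples at (316,147), (283,178) and (328,191). The blue rack is at (190,180) with tubes at (178,174), (197,179) and (217,185). The side view shows the same tubes at (220,240), (232,222) and (243,212). The rotation is a quaternion, so I'll fix the helper.

Things that could be mistaken for balance tubes, by top-view pixel:
- Pink knob look-alike (185,142): leave alone.
- Yellow bar look-alike (180,213): leave alone.
- The three white tubes in the rack: these are the ones I want.
- The samples in the rotor: they stay put.

Next I'll check the choice in a close crop.

```bash
cat > h.py <<'E'
import numpy as np, cv2
from scipy.spatial.transform import Rotation
from plant import manip
def rot(f): q=np.array(f["rotation"]); return Rotation.from_quat(q[[1,2,3,0]]).as_matrix()
def ray(f,u,v):
    p=cv2.undistortPoints(np.array([[[u,v]]],float),np.array(f["mtx"]),np.array(f["dist_coeffs"]))[0,0]
    return np.array(f["eye"],float),rot(f)@[p[0],p[1],1]
def onz(f,u,v,z):
    e,d=ray(f,u,v); return (e+d*(z-e[2])/d[2]).round(4)
def proj(f,P):
    R=rot(f).T
    return cv2.projectPoints(np.array(P,float).reshape(-1,1,3),cv2.Rodrigues(R)[0],-R@np.array(f["eye"],float),np.array(f["mtx"]),np.array(f["dist_coeffs"]))[0][:,0]
def crop(im,x,y,w,h,s): return cv2.resize(im[y:y+h,x:x+w],None,fx=s,fy=s,interpolation=cv2.INTER_CUBIC)
E
python3 - <<'E'
from h import *
t=np.load("top0.npy",allow_pickle=True).item();s=np.load("side0.npy",allow_pickle=True).item()
a=np.hstack([crop(t["image"],140,150,100,60,4),crop(t["image"],262,130,100,60,4)])
a2=crop(t["image"],262,130,100,90,4)
b=np.hstack([crop(s["image"],190,190,80,90,4),crop(s["image"],200,125,80,90,4)])
c=np.zeros((600,800,3),np.uint8); c[:240,:400]=crop(t["image"],140,150,100,60,4); c[:360,400:]=a2
c[240:600,:320]=crop(s["image"],190,190,80,90,4); c[360:600,400:800]=crop(s["image"],200,130,100,60,4)
cv2.imwrite("pics/c1.png",c)
print(onz(t,307,173,.072), onz(t,178,174,.1),onz(t,217,185,.1))
hsv=cv2.cvtColor(t["image"],cv2.COLOR_BGR2HSV)
m=cv2.inRange(hsv,(100,150,120),(115,255,255))
m[:150]=0;m[210:]=0;m[:,:140]=0;m[:,240:]=0
cs=max(cv2.findContours(m,cv2.RETR_EXTERNAL,cv2.CHAIN_APPROX_NONE)[0],key=cv2.contourArea)
r=cv2.minAreaRect(cs);print(r); print([onz(t,*p,.05).tolist() for p in cv2.boxPoints(r)])
E
```

```text
[ 0.5561 -0.1664  0.072 ] [0.5402 0.2047 0.1   ] [0.5103 0.0918 0.1   ]
((188.34906005859375, 179.02828979492188), (81.18008422851562, 20.74144172668457), 15.94539737701416)
[[0.5372, 0.3075, 0.05], [0.5984, 0.2939, 0.05], [0.5347, 0.0577, 0.05], [0.4749, 0.0727, 0.05]]
```

View pics/c1.png

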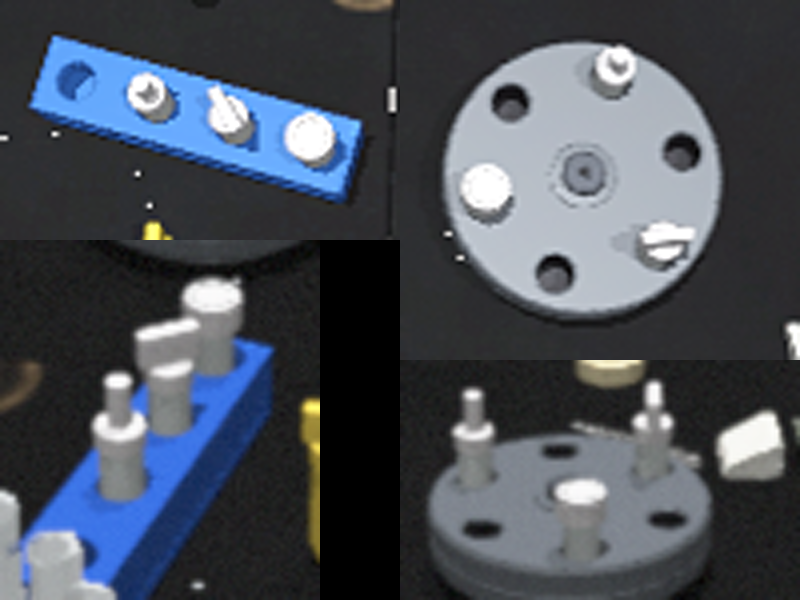

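The crop confirms the choice. In the rack from left to right stand knob, bar and flat, with the leftmost hole empty.

Each target hole in the rotor lies opposite its matching sample:

| Cap | Sample (px) | Target hole (px) |
|---|---|---|
| Knob | (316,146) | (301,198) |
| Flat | (283,178) | (332,168) |
| Bar | (328,190) | (290,156) |

Next I'll measure precisely.

```bash
python3 - <<'E'
from h import *
t=np.load("top0.npy",allow_pickle=True).item();s=np.load("side0.npy",allow_pickle=True).item()
g=cv2.cvtColor(t["image"],cv2.COLOR_BGR2GRAY)
# rotor holes: dark blobs inside rotor
C=[]
for (u,v) in [(301,198),(332,168),(290,156)]:
    w=cv2.resize(g[v-8:v+9,u-8:u+9],None,fx=8,fy=8,interpolation=cv2.INTER_CUBIC)
    m=(w<95).astype(np.uint8)
    n,l,st,ce=cv2.connectedComponentsWithStats(m)
    k=l[68,68]; c=(ce[k]+.5)/8-.5+[u-8,v-8]; P=onz(t,*c,.06); C.append(P[:2]); print("hole",c.round(2),st[k][2:]/8,P)
C=np.array(C);c=C.mean(0);print("centre",c,np.linalg.norm(C-c,axis=1),np.degrees(np.arctan2(*(C-c).T[::-1])))
hsv=cv2.cvtColor(t["image"],cv2.COLOR_BGR2HSV)
m=((hsv[...,1]<70)&(hsv[...,2]>110)).astype(np.uint8);m2=np.zeros_like(m);m2[160:200,165:232]=m[160:200,165:232]
n,l,st,ce=cv2.connectedComponentsWithStats(m2)
for k in range(1,n): print("white",st[k],ce[k].round(1))
c=np.hstack([crop(t["image"],168,160,62,36,12)]); d=crop(s["image"],205,192,62,62,9)
o=np.zeros((432,744,3),np.uint8);o=c; cv2.imwrite("pics/c2.png",o); cv2.imwrite("pics/c3.png",d)
E
```

```text
hole [300.79 197.27] [  9.375   9.    392.875] [ 0.4862 -0.1497  0.06  ]
hole [332.19 167.43] [  9.25    9.375 513.125] [ 0.577 -0.242  0.06 ]
hole [289.19 154.96] [  9.25    8.875 489.25 ] [ 0.6121 -0.1149  0.06  ]
centre [ 0.55843333 -0.16886667] [0.07473296 0.07545333 0.07610856] [165.13936912 -75.75502966  45.15969671]
white [172 168  12  13 102] [177.2 173.8]
white [192 172  11  14 108] [196.8 178.8]
white [211 178  13  14 130] [217.2 184.4]
white [174 193   1   1   1] [174. 193.]
```

View pics/c2.png

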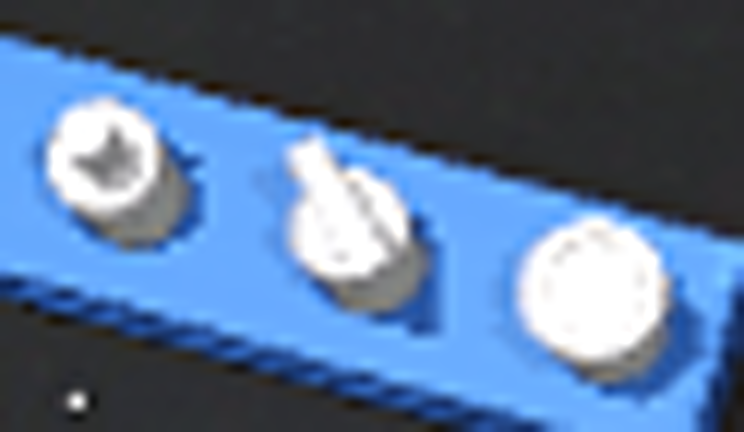

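View pics/c3.png

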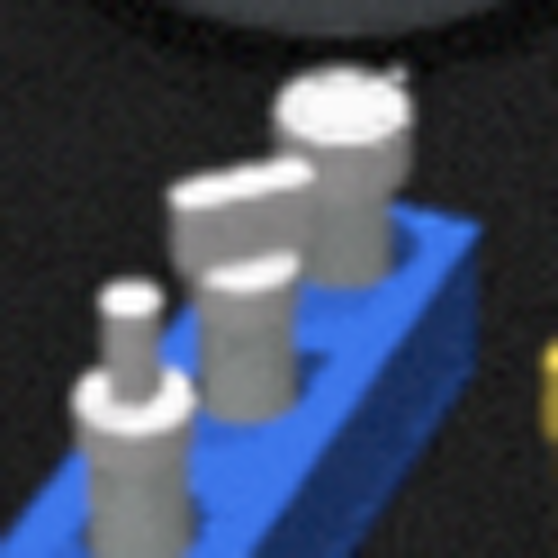

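Top crop: knob collar at (105,156), bar collar at (350,222), flat disc at (594,288). Side crop: knob tip at (132,299), knob collar at (134,401), bar top from (172,193) to (314,172), flat disc at (343,105).

```bash
python3 - <<'E'
from h import *
t=np.load("top0.npy",allow_pickle=True).item();s=np.load("side0.npy",allow_pickle=True).item()
T=lambda x,y,z:onz(t,168+(x+.5)/12-.5,160+(y+.5)/12-.5,z)
S=lambda x,y,z:onz(s,205+(x+.5)/9-.5,192+(y+.5)/9-.5,z)
print("knob",T(105,156,.092),S(132,299,.12),S(134,401,.092))
a,b=S(174,195,.114),S(312,170,.114)
print("bar",T(350,222,.092),(a+b)/2,b-a,np.degrees(np.arctan2(*(b-a)[1::-1])))
print("bar top ends top view",T(308,145,.114), T(395,260,.114))
print("flat",T(594,288,.098),S(343,105,.098))
# rotor from side: holes
for n,(u,v) in dict(right=(558,450),left=(482,528),near=(667,520)).items():
    print(n,onz(s,200+(u-400)/4,130+(v-360)/4,.06))
E
```

```text
knob [0.546  0.2113 0.092 ] [0.5466 0.2135 0.12  ] [0.5466 0.2159 0.092 ]
bar [0.531  0.1515 0.092 ] [0.53095 0.1541  0.114  ] [-0.0317 -0.0156  0.    ] -153.79757549688452
bar top ends top view [0.5449 0.1593 0.114 ] [0.5177 0.1376 0.114 ]
flat [0.5149 0.092  0.098 ] [0.5158 0.0925 0.098 ]
right [ 0.577  -0.2383  0.06  ]
left [ 0.6105 -0.1119  0.06  ]
near [ 0.4836 -0.1424  0.06  ]
```

>>> servo_tool(moves=[[[0,0,0,0,0,-6.6,46],[0,0,0,0,0,-6.6,46],[45,-30,0,0,0,0,46],[45,-30,0,0,0,0,46],[45,-30,0,0,0,0,46],[45,-30,0,0,0,0,46],[45,-30,0,0,0,0,46],[45,-30,0,0,0,0,46],[45,-30,0,0,0,0,46],[45,-30,0,0,0,0,46],[45,-30,0,0,0,0,46],[45,-30,0,0,0,0,46]]])

```text
time: 1.6
tool_pos: [0.4207, -0.1115, 0.245]
tool_rot: [0.0, 0.966, 0.259, 0.0]
contact_force: [0.3, 0.0, 0.3]
gripper_width: 0.541
grasp_force: 0.0
```

>>> servo_tool(moves=[[[46,-32.5,0,0,0,0,46],[46,-32.5,0,0,0,0,46],[46,-32.5,0,0,0,0,46],[46,-33,0,0,0,0,46],[0,0,0,0,0,0,46],[0,0,0,0,0,0,46]]])

```text
time: 2.35
tool_pos: [0.514, 0.0917, 0.2447]
tool_rot: [0.0, 0.966, 0.259, -0.001]
contact_force: [-0.2, 0.3, 1.5]
gripper_width: 0.537
grasp_force: 0.0
```

```bash
cat >> h.py <<'E'
def delta(x,y,z):
    s=manip.state(); q=np.array(s["tool_rot"]); R=Rotation.from_quat(q[[1,2,3,0]])
    print("pos",np.array(s["tool_pos"]).round(4),"tool mm",(R.inv().apply(np.array([x,y,z])-s["tool_pos"])*1000).round(1),"w",round(s["gripper_width"],3),"gf",round(s["grasp_force"],1),"j",np.round(s["joint_pos"],2),"t",s["time"])
def shot(n,x,y,w,h,k,name):
    f=manip.grab_frame(n); cv2.imwrite(f"pics/{name}.png",crop(f["image"],x,y,w,h,k)); return f
E
python3 - <<'E'
from h import *
delta(.515,.0925,.083)
a=manip.grab_frame("side")
cv2.imwrite("pics/c4.png",crop(a["image"],180,130,120,130,4.5))
E
```

```text
pos [0.514  0.0917 0.2447] tool mm [  1.5  -0.2 161.7] w 0.537 gf 0.0 j [ 0.03 -0.2   1.85 -0.    1.49  1.08] t 2.35
```

View pics/c4.png

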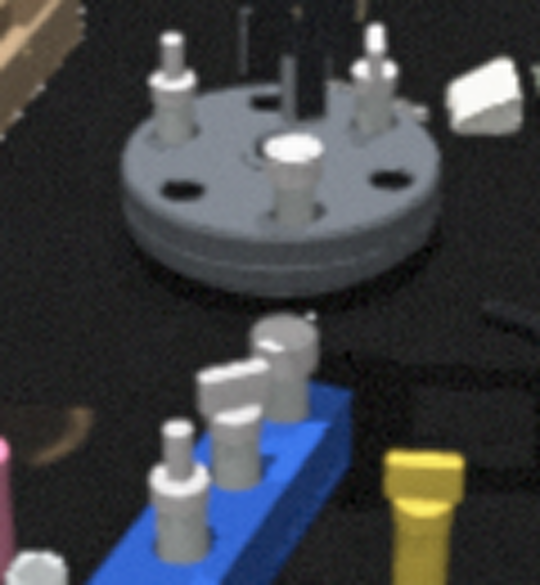

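The fingers hang above the flat balance tube, with their tips near crop (303,115) and the tube at (285,345). Nothing is in the way, so I'll descend.

>>> servo_tool(moves=[[[1.5,0,45,0,0,0,46],[0,0,45,0,0,0,46],[0,0,30,0,0,0,46],[0,0,22,0,0,0,46],[0,0,15,0,0,0,46],[0,0,5,0,0,0,46],[0,0,0,0,0,0,46],[0,0,0,0,0,0,40],[0,0,0,0,0,0,34],[0,0,0,0,0,0,28],[0,0,0,0,0,0,24],[0,0,0,0,0,0,24]]])

```text
time: 3.9
tool_pos: [0.5165, 0.0927, 0.0844]
tool_rot: [0.0, 0.966, 0.259, 0.001]
contact_force: [-0.4, 0.2, 6.1]
gripper_width: 0.347
grasp_force: 59.0
```

>>> servo_tool(moves=[[[0,0,0,0,0,0,24],[0,0,-8,0,0,0,24],[0,0,-20,0,0,0,24],[0,0,-30,0,0,0,24],[0,0,-40,0,0,0,24],[0,0,-42,0,0,0,24],[0,0,-25,0,0,0,24],[0,0,0,0,0,0,24]]])

```text
time: 4.9
tool_pos: [0.5167, 0.0926, 0.2506]
tool_rot: [0.001, 0.966, 0.259, 0.002]
contact_force: [-0.8, -0.6, -1.9]
gripper_width: 0.358
grasp_force: 59.4
```

```bash
python3 - <<'E'
from h import *
delta(.5775,-.241,.249)
a=manip.grab_frame("side")
cv2.imwrite("pics/c5.png",crop(a["image"],180,100,120,130,4.5))
E
```

```text
pos [0.5167 0.0926 0.2506] tool mm [-114.4  319.2    1.9] w 0.358 gf 59.4 j [ 0.04 -0.2   1.84 -0.    1.49  1.08] t 4.9
```

View pics/c5.png

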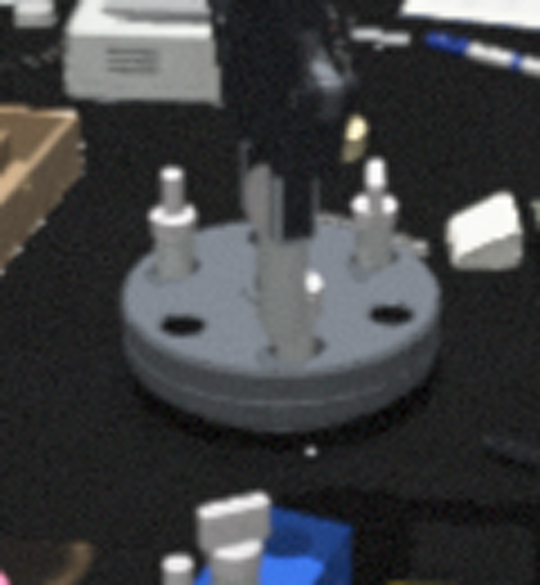

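The tube is held and hangs upright, with the grip at crop (290,215) and the foot near (280,335). I'll carry it to the hole.

>>> servo_tool(moves=[[[-10,28,0,0,0,0,24],[-16,45,0,0,0,0,24],[-16,45,0,0,0,0,24],[-16,45,0,0,0,0,24],[-16,45,0,0,0,0,24],[-16,45,0,0,0,0,24],[-15,43,0,0,0,0,24],[-8,23,0,0,0,0,24],[0,0,0,0,0,0,24],[0,0,0,0,0,0,24]]])

```text
time: 6.2
tool_pos: [0.5772, -0.2389, 0.2473]
tool_rot: [-0.001, 0.966, 0.259, -0.0]
contact_force: [-0.1, 0.3, -0.9]
gripper_width: 0.356
grasp_force: 59.5
```

```bash
python3 - <<'E'
from h import *
delta(.5786,-.2405,.0924)
a=manip.grab_frame("side");b=manip.grab_frame("top")
o=np.hstack([crop(a["image"],190,60,90,130,4.4),crop(b["image"],262,100,90,130,4.4)])
cv2.imwrite("pics/c6.png",o)
E
```

```text
pos [ 0.5772 -0.2389  0.2473] tool mm [  0.5   2.4 154.9] w 0.356 gf 59.5 j [-0.51  0.05  1.61  0.    1.48  0.53] t 6.2
```

View pics/c6.png

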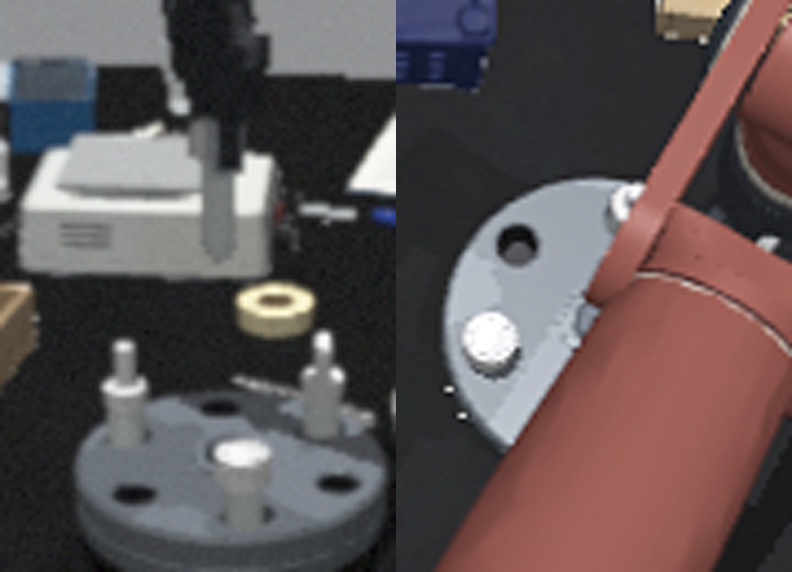

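The tube at crop (218,200) is upright above the far hole at (220,408). I'll lower it to just above the hole and look.

>>> servo_tool(moves=[[[0.5,2.4,20,0,0,0,24],[0,0,35,0,0,0,24],[0,0,30,0,0,0,24],[0,0,16,0,0,0,24],[0,0,5,0,0,0,24],[0,0,0,0,0,0,24],[0,0,0,0,0,0,24]]])

```text
time: 7.18
tool_pos: [0.58, -0.2424, 0.144]
tool_rot: [0.001, 0.966, 0.259, 0.001]
contact_force: [0.5, -0.5, -0.9]
gripper_width: 0.348
grasp_force: 59.5
```

```bash
python3 - <<'E'
from h import *
delta(.5786,-.2405,.0924)
a=shot("side",200,100,90,80,7,"c7")
print((proj(a,[[.5775,-.241,.06],[.5775,-.241,.065]])-[200,100])*7)
E
```

```text
pos [ 0.58   -0.2424  0.144 ] tool mm [-0.3 -2.5 51.6] w 0.348 gf 59.5 j [-0.51  0.14  1.69  0.    1.31  0.53] t 7.175
[[276.31240246 364.61794861]
 [276.21790685 354.25661766]]
```

View pics/c7.png

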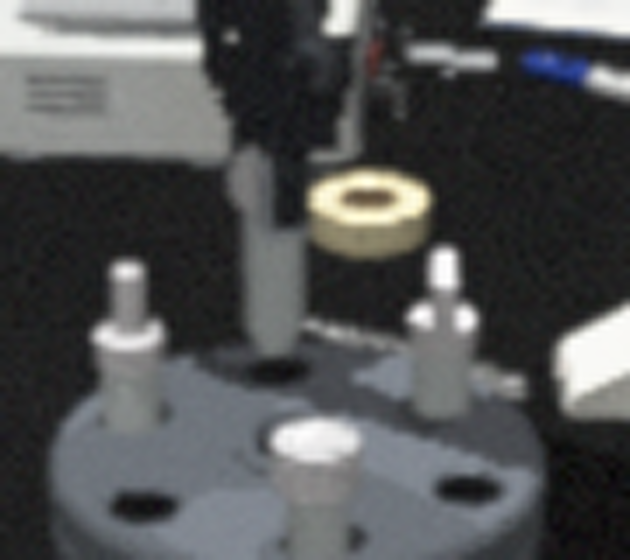

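The foot at crop (275,352) lines up with the hole at (277,370). I'll lower it in.

>>> servo_tool(moves=[[[0,-1.5,8,0,0,0,24],[0,0,10,0,0,0,24],[0,0,10,0,0,0,24],[0,0,10,0,0,0,24],[0,0,6,0,0,0,24],[0,0,3,0,0,0,24],[0,0,0,0,0,0,24]]])

```text
time: 8.1
tool_pos: [0.5784, -0.2407, 0.0952]
tool_rot: [-0.0, 0.966, 0.259, -0.0]
contact_force: [-0.5, 0.9, -0.3]
gripper_width: 0.355
grasp_force: 59.5
```

>>> servo_tool(moves=[[[0,0,2,0,0,0,24],[0,0,1.5,0,0,0,24],[0,0,0.5,0,0,0,24],[0,0,0,0,0,0,24]]])

```text
time: 8.6
tool_pos: [0.5789, -0.2408, 0.0924]
tool_rot: [0.0, 0.966, 0.259, 0.0]
contact_force: [-1.4, 0.1, 5.6]
gripper_width: 0.35
grasp_force: 60.2
```

>>> servo_tool(moves=[[[0,0,0,0,0,0,36],[0,0,0,0,0,0,42],[0,0,0,0,0,0,46],[0,0,0,0,0,0,46],[0,0,-10,0,0,0,46],[0,0,-24,0,0,0,46],[0,0,-40,0,0,0,46],[0,0,-40,0,0,0,46],[0,0,-40,0,0,0,46],[0,0,0,0,0,0,46]]])

```text
time: 9.85
tool_pos: [0.5805, -0.2418, 0.2515]
tool_rot: [0.003, 0.966, 0.259, 0.004]
contact_force: [-0.4, 0.2, 0.0]
gripper_width: 0.537
grasp_force: 0.0
```

>>> servo_tool(moves=[[[15,-36,0,0,0,0,46],[20,-46,0,0,0,0,46],[20,-46,0,0,0,0,46],[20,-46,0,0,0,0,46],[20,-46,0,0,0,0,46],[20,-46,0,0,0,0,46],[20,-46,0,0,0,0,46],[14,-35,0,0,0,0,46],[6.6,-17.6,0,0,0,0,46],[0,0,0,0,0,0,46],[0,0,0,0,0,0,46]]])

```text
time: 11.22
tool_pos: [0.5308, 0.1518, 0.2451]
tool_rot: [0.0, 0.966, 0.259, -0.0]
contact_force: [-0.5, 0.6, 0.3]
gripper_width: 0.537
grasp_force: 0.0
```

```bash
python3 - <<'E'
from h import *
delta(.531,.153,.08)
a=manip.grab_frame("side");b=manip.grab_frame("top")
o=np.hstack([crop(a["image"],185,120,90,130,4.4),crop(b["image"],262,120,90,130,4.4)])
cv2.imwrite("pics/c8.png",o)
E
```

```text
pos [0.5308 0.1518 0.2451] tool mm [  0.8  -1.1 165.1] w 0.537 gf 0.0 j [ 0.14 -0.12  1.78 -0.    1.48  1.19] t 11.225
```

View pics/c8.png

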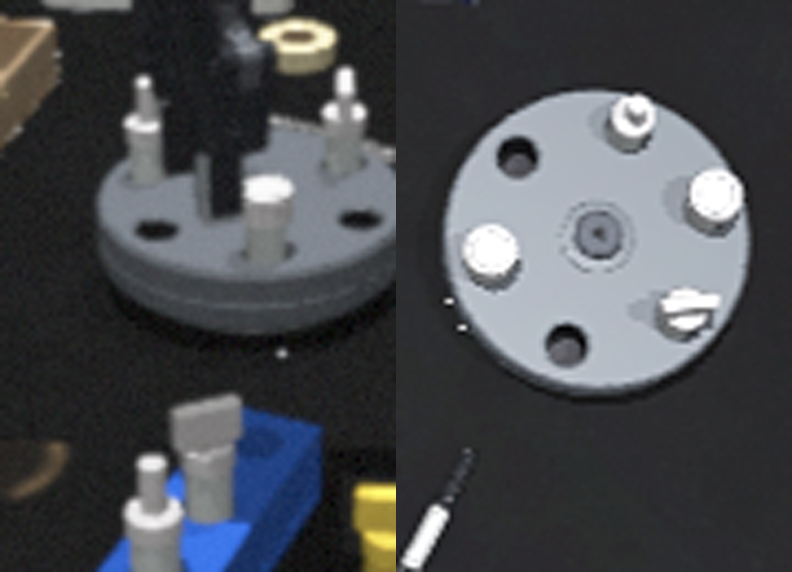

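The flat tube stands in its hole at crop (715,195), and the bar tube's rack position is clear at (207,450). I'll descend onto the bar tube's collar.

>>> servo_tool(moves=[[[0,0,45,0,0,0,46],[0,0,45,0,0,0,46],[0,0,30,0,0,0,46],[0,0,22,0,0,0,46],[0,0,16,0,0,0,46],[0,0,7,0,0,0,46],[0,0,0,0,0,0,46],[0,0,0,0,0,0,40],[0,0,0,0,0,0,34],[0,0,0,0,0,0,28],[0,0,0,0,0,0,20],[0,0,0,0,0,0,20]]])

```text
time: 12.82
tool_pos: [0.5314, 0.153, 0.0813]
tool_rot: [0.0, 0.966, 0.259, 0.001]
contact_force: [-0.2, -0.5, 5.1]
gripper_width: 0.302
grasp_force: 58.8
```

>>> servo_tool(moves=[[[0,0,0,0,0,0,20],[0,0,-8,0,0,0,20],[0,0,-20,0,0,0,20],[0,0,-30,0,0,0,20],[0,0,-40,0,0,0,20],[0,0,-42,0,0,0,20],[0,0,-25,0,0,0,20],[0,0,0,0,0,0,20]]])

```text
time: 13.82
tool_pos: [0.532, 0.1531, 0.2491]
tool_rot: [0.0, 0.966, 0.259, 0.003]
contact_force: [0.0, -1.3, -0.6]
gripper_width: 0.3
grasp_force: 59.1
```

```bash
python3 - <<'E'
from h import *
delta(.6119,-.114,.245)
a=shot("side",190,100,90,120,4.5,"c9")
E
```

```text
pos [0.532  0.1531 0.2491] tool mm [-64.5 271.2   4.4] w 0.3 gf 59.1 j [ 0.15 -0.12  1.78  0.    1.48  1.19] t 13.825
```

View pics/c9.png

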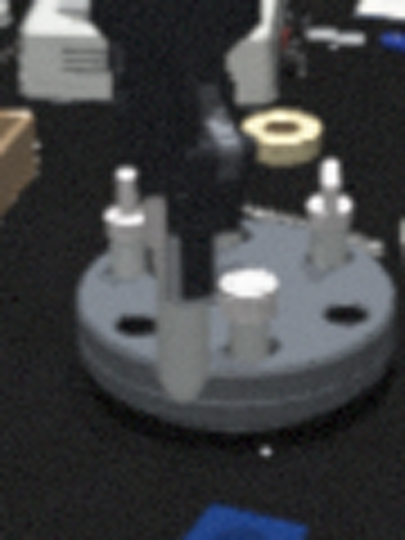

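The bar tube is held upright at crop (183,340). I'll carry it to the hole at 45°, which is opposite the bar sample.

>>> servo_tool(moves=[[[-6,26,0,0,0,0,20],[-10,43,0,0,0,0,20],[-10,43,0,0,0,0,20],[-10,43,0,0,0,0,20],[-10,43,0,0,0,0,20],[-10,43,0,0,0,0,20],[-7.3,30.4,0,0,0,0,20],[0,0,0,0,0,0,20],[0,0,20,0,0,0,20],[0,0,35,0,0,0,20],[0,0,35,0,0,0,20],[0,0,15,0,0,0,20]]])

```text
time: 15.38
tool_pos: [0.609, -0.1118, 0.1355]
tool_rot: [-0.002, 0.966, 0.26, -0.003]
contact_force: [-0.1, -0.0, -1.6]
gripper_width: 0.301
grasp_force: 59.1
```

>>> servo_tool(moves=[[[0,0,2,0,0,0,20],[0,0,0,0,0,0,20],[0,0,0,0,0,0,20]]])

```text
time: 15.75
tool_pos: [0.6127, -0.1141, 0.1402]
tool_rot: [0.001, 0.966, 0.259, 0.001]
contact_force: [-0.0, -0.3, -0.9]
gripper_width: 0.298
grasp_force: 59.1
```

```bash
python3 - <<'E'
from h import *
delta(.6119,-.114,.088)
a=shot("side",190,100,90,80,7,"c10")
print((proj(a,[[.6119,-.114,.06],[.6119,-.114,.066]])-[190,100])*7)
E
```

```text
pos [ 0.6127 -0.1141  0.1402] tool mm [-0.8 -0.6 52.2] w 0.298 gf 59.1 j [-0.3   0.13  1.71  0.    1.3   0.74] t 15.75
[[210.97021407 501.22143205]
 [210.49833931 488.11354202]]
```

View pics/c10.png

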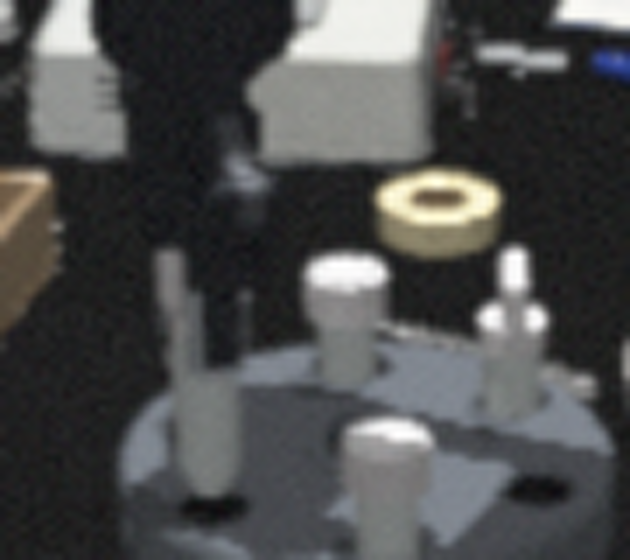

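The foot at crop (211,490) sits right above the hole at (214,507). I'll lower it in.

>>> servo_tool(moves=[[[0,0,8,0,0,0,20],[0,0,10,0,0,0,20],[0,0,10,0,0,0,20],[0,0,10,0,0,0,20],[0,0,6,0,0,0,20],[0,0,3,0,0,0,20],[0,0,2,0,0,0,20],[0,0,0.5,0,0,0,20],[0,0,0,0,0,0,20]]])

```text
time: 16.92
tool_pos: [0.612, -0.1139, 0.0894]
tool_rot: [0.0, 0.966, 0.259, 0.0]
contact_force: [-1.2, -0.0, 1.0]
gripper_width: 0.296
grasp_force: 59.3
```

>>> servo_tool(moves=[[[0,0,1,0,0,0,20],[0,0,0,0,0,0,20],[0,0,0,0,0,0,34],[0,0,0,0,0,0,42],[0,0,0,0,0,0,46],[0,0,0,0,0,0,46],[0,0,-10,0,0,0,46],[0,0,-27,0,0,0,46],[0,0,-40,0,0,0,46],[0,0,-40,0,0,0,46],[0,0,-40,0,0,0,46],[0,0,0,0,0,0,46]]])

```text
time: 18.42
tool_pos: [0.614, -0.1145, 0.251]
tool_rot: [0.003, 0.966, 0.259, 0.004]
contact_force: [0.1, 0.4, 0.8]
gripper_width: 0.539
grasp_force: 0.0
```

>>> servo_tool(moves=[[[12,-36,0,0,0,0,46],[16,-47,0,0,0,0,46],[16,-47,0,0,0,0,46],[16,-47,0,0,0,0,46],[16,-47,0,0,0,0,46],[15,-46,0,0,0,0,46],[10,-30,0,0,0,0,46],[5.4,-16,0,0,0,0,46],[0,0,0,0,0,0,46],[0,0,0,0,0,0,46]]])

```text
time: 19.68
tool_pos: [0.5459, 0.212, 0.2445]
tool_rot: [0.0, 0.966, 0.259, -0.0]
contact_force: [0.1, -0.0, 0.5]
gripper_width: 0.539
grasp_force: 0.0
```

```bash
python3 - <<'E'
from h import *
delta(.546,.213,.08)
a=manip.grab_frame("side");b=manip.grab_frame("top")
o=np.hstack([crop(a["image"],185,130,90,130,4.4),crop(b["image"],262,120,90,130,4.4)])
cv2.imwrite("pics/c11.png",o)
E
```

```text
pos [0.5459 0.212  0.2445] tool mm [  0.7  -0.8 164.5] w 0.539 gf 0.0 j [ 0.24 -0.04  1.71 -0.    1.47  1.29] t 19.675
```

View pics/c11.png

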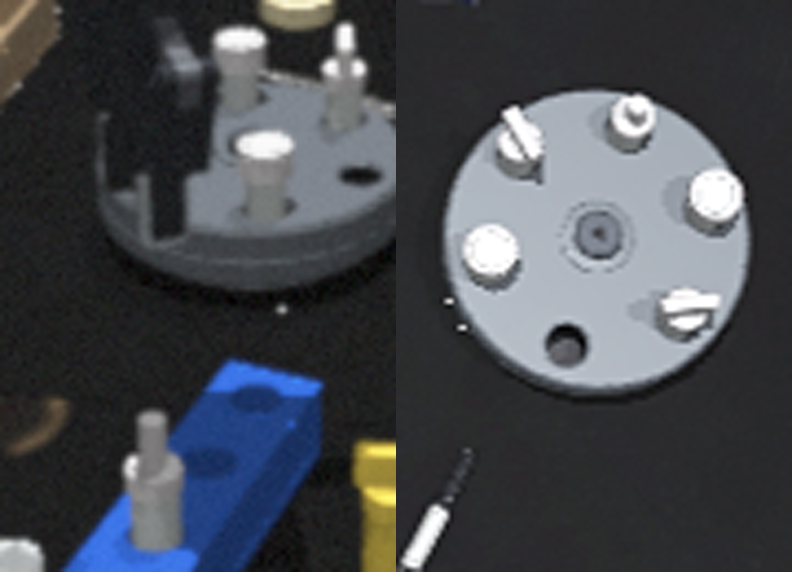

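The bar tube is seated at crop (520,140). The knob tube stands at (155,480). I'll grasp it.

>>> servo_tool(moves=[[[0,0,45,0,0,0,46],[0,0,45,0,0,0,46],[0,0,30,0,0,0,46],[0,0,22,0,0,0,46],[0,0,16,0,0,0,46],[0,0,7,0,0,0,46],[0,0,0,0,0,0,46],[0,0,0,0,0,0,40],[0,0,0,0,0,0,34],[0,0,0,0,0,0,28],[0,0,0,0,0,0,20],[0,0,0,0,0,0,20]]])

```text
time: 21.28
tool_pos: [0.5463, 0.2132, 0.0807]
tool_rot: [0.0, 0.966, 0.259, 0.001]
contact_force: [0.0, -0.2, 5.8]
gripper_width: 0.297
grasp_force: 58.9
```

>>> servo_tool(moves=[[[0,0,0,0,0,0,20],[0,0,-8,0,0,0,20],[0,0,-20,0,0,0,20],[0,0,-30,0,0,0,20],[0,0,-40,0,0,0,20],[0,0,-42,0,0,0,20],[0,0,-25,0,0,0,20],[0,0,0,0,0,0,20]]])

```text
time: 22.28
tool_pos: [0.5469, 0.2134, 0.2487]
tool_rot: [0.0, 0.966, 0.259, 0.003]
contact_force: [0.2, -0.5, -0.4]
gripper_width: 0.298
grasp_force: 59.1
```

>>> servo_tool(moves=[[[-18,22,0,0,0,0,20],[-29,35,0,0,0,0,20],[-29,35,0,0,0,0,20],[-29,35,0,0,0,0,20],[-29,35,0,0,0,0,20],[-29,35,0,0,0,0,20],[-29,35,0,0,0,0,20],[-26,31,0,0,0,0,20],[-15.4,18.5,0,0,0,0,20],[0,0,0,0,0,0,20],[0,0,20,0,0,0,20],[0,0,35,0,0,0,20]]])

```text
time: 23.78
tool_pos: [0.485, -0.1466, 0.189]
tool_rot: [0.0, 0.966, 0.26, 0.001]
contact_force: [1.1, 0.2, -1.5]
gripper_width: 0.305
grasp_force: 59.2
```

>>> servo_tool(moves=[[[0,0,33,0,0,0,20],[0,0,15,0,0,0,20],[0,0,4,0,0,0,20],[0,0,0,0,0,0,20],[0,0,0,0,0,0,20]]])

```text
time: 24.4
tool_pos: [0.4854, -0.1479, 0.1394]
tool_rot: [0.001, 0.966, 0.259, 0.001]
contact_force: [0.1, -0.7, -0.8]
gripper_width: 0.297
grasp_force: 59.1
```

```bash
python3 - <<'E'
from h import *
delta(.4846,-.1475,.088)
a=shot("side",200,100,90,80,7,"c12")
print((proj(a,[[.4846,-.1475,.06],[.4846,-.1475,.066]])-[200,100])*7)
E
```

```text
pos [ 0.4854 -0.1479  0.1394] tool mm [-0.6 -0.8 51.4] w 0.297 gf 59.1 j [-0.44 -0.14  1.98  0.    1.3   0.6 ] t 24.4
[[466.2061866  483.7229872 ]
 [466.57061706 470.70451774]]
```

View pics/c12.png

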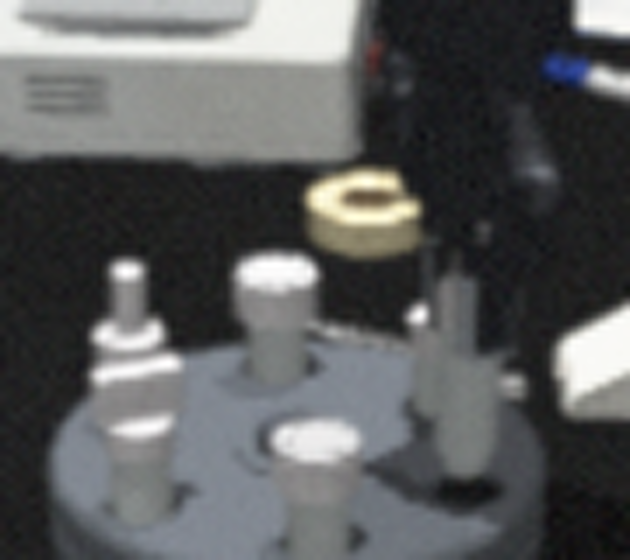

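The knob tube's foot at crop (467,475) sits over the hole at (470,490). I'll lower it in.

>>> servo_tool(moves=[[[0,0,8,0,0,0,20],[0,0,10,0,0,0,20],[0,0,10,0,0,0,20],[0,0,10,0,0,0,20],[0,0,6,0,0,0,20],[0,0,3,0,0,0,20],[0,0,2,0,0,0,20],[0,0,1,0,0,0,20],[0,0,0,0,0,0,20]]])

```text
time: 25.58
tool_pos: [0.485, -0.1476, 0.0887]
tool_rot: [0.0, 0.966, 0.259, 0.001]
contact_force: [-0.7, 1.4, 2.8]
gripper_width: 0.302
grasp_force: 59.5
```

>>> servo_tool(moves=[[[0,0,0.5,0,0,0,20],[0,0,0,0,0,0,34],[0,0,0,0,0,0,42],[0,0,0,0,0,0,46],[0,0,0,0,0,0,46],[0,0,-10,0,0,0,46],[0,0,-25,0,0,0,46],[0,0,-40,0,0,0,46],[0,0,-40,0,0,0,46],[0,0,-40,0,0,0,46],[0,0,0,0,0,0,46]]])

```text
time: 26.95
tool_pos: [0.4865, -0.1485, 0.2478]
tool_rot: [0.003, 0.966, 0.259, 0.004]
contact_force: [0.4, -0.2, 0.5]
gripper_width: 0.538
grasp_force: 0.0
```

>>> servo_tool(moves=[[[16,-40,0,0,0,0,46],[16,-40,0,0,0,0,46],[16,-40,0,0,0,0,46],[16,-40,0,0,0,0,46],[16,-40,0,0,0,0,46],[16,-40,0,0,0,0,46],[0,0,0,0,0,0,46],[0,0,0,0,0,0,46]]])

```text
time: 27.95
tool_pos: [0.4472, 0.108, 0.2417]
tool_rot: [0.0, 0.966, 0.259, -0.001]
contact_force: [-0.1, 0.1, -0.2]
gripper_width: 0.538
grasp_force: 0.0
```

```bash
python3 - <<'E'
from h import *
a=manip.grab_frame("side");b=manip.grab_frame("top")
o=np.hstack([crop(a["image"],200,130,90,80,4.4),crop(b["image"],262,125,90,80,4.4)])
cv2.imwrite("pics/c13.png",o)
E
```

```text
(no output)
```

View pics/c13.png

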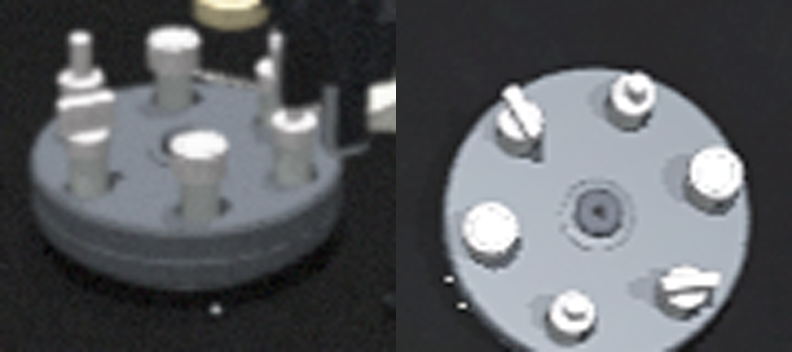

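All six tubes are seated upright, each opposite its match in the top crop: knob (570,315) and (632,100), flat (715,175) and (490,228), bar (520,120) and (690,288). I'm handing the job in.

```bash
python3 -c "
from h import *
print(manip.job_done())"
```

```text
the job is handed in; nothing more can be done
None
```

All three balance tubes were lowered upright into the holes opposite their matching samples, as the last pictures show, and the job was handed in after about 28 s; the hand-in call returned no verdict.

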